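# Load sleeves into a carrier and bolt its cover down

## Task

Set every loose small steel sleeve from the table onto a spigot of the carrier, one sleeve to a spigot and pushed fully home. Then lower the cover plate over the two locating pins until it lies flush on both end blocks, let go of it, and only then turn both of its knobs clockwise to their end stops. Leave the hub, the valve ball and the spanner where they are.

Things in the scene. Friction and masses are not known exactly. Their poses are not given: they have to be found in the camera images.
- carrier: fixed dark steel carrier: base 90 x 340 mm, 14 mm thick, long side along its y, at each end a block (shoulder) 84 x 47 mm, y = 121 to 168 mm either side, its top 58 mm above the table; between them a row of five steel spigots. Origin: centre of its underside, on the table; z up
- seat (a point): centre of the carrier at the height of the shoulder tops, 58 mm above the table; the underside of the cover rests at this height
- cover: loose aluminium plate 84 x 330 mm, 8 mm thick, 0.7 kg in all, long side along its y, lying on the table at the start, knobs up. Origin: centre of its underside; z up. Holes of 15 mm at y = +-150 mm; it fits the pins either way round. Grip: upright rib at its middle, 60 mm long along x, 14 mm thick along y, from the plate's top (8 mm) to 44 mm above the underside
- pin0 (a point): foot of the locating pin at the -y end of the carrier (150 mm from its centre), on top of the shoulder; the pin is 12 mm thick, straight for 6 mm, then a nose tapering to 4 mm, 16 mm high in all
- hole0 (a point): centre of the cover's hole at its -y end, on the underside (hole 15 mm wide, through)
- bolt0 (a joint): turn of the captive bolt knob near the -y end of the cover (95 mm from its centre): rad, grows clockwise seen from above; 0 = loose, end stop (tight) at 2.4
- bolt0_grip (a point): grip point of that knob, on its axis, 45 mm above the cover's underside. A black bar 34 mm long, 14 mm thick, top 52 mm above the cover underside; at joint 0 the bar lies along the cover x, and turns with the joint (so does this point, its x along the bar)
- pin1 (a point): foot of the locating pin at the +y end of the carrier (150 mm from its centre), on top of the shoulder; the pin is 12 mm thick, straight for 6 mm, then a nose tapering to 4 mm, 16 mm high in all
- hole1 (a point): centre of the cover's hole at its +y end, on the underside (hole 15 mm wide, through)
- bolt1 (a joint): turn of the captive bolt knob near the +y end of the cover (95 mm from its centre): rad, grows clockwise seen from above; 0 = loose, end stop (tight) at 2.4
- bolt1_grip (a point): grip point of that knob, on its axis, 45 mm above the cover's underside. A black bar 34 mm long, 14 mm thick, top 52 mm above the cover underside; at joint 0 the bar lies along the cover x, and turns with the joint (so does this point, its x along the bar)
- spigot0 (a point): foot of spigot 0 on the carrier's base (14 mm above the table), -94 mm along the carrier's y from its centre; the spigot is 23 mm thick, 22 mm high, tapering over its top 8 mm
- spigot1 (a point): foot of spigot 1 on the carrier's base (14 mm above the table), -47 mm along the carrier's y from its centre; the spigot is 23 mm thick, 22 mm high, tapering over its top 8 mm
- spigot2 (a point): foot of spigot 2 on the carrier's base (14 mm above the table), 0 mm along the carrier's y from its centre; the spigot is 23 mm thick, 22 mm high, tapering over its top 8 mm
- spigot3 (a point): foot of spigot 3 on the carrier's base (14 mm above the table), 47 mm along the carrier's y from its centre; the spigot is 23 mm thick, 22 mm high, tapering over its top 8 mm
- spigot4 (a point): foot of spigot 4 on the carrier's base (14 mm above the table), 94 mm along the carrier's y from its centre; the spigot is 23 mm thick, 22 mm high, tapering over its top 8 mm
- sleeve0_mid (a point): centre (half height) of a loose plain steel sleeve, a tube 38 mm outside, 27 mm inside, 40 mm high, 0.18 kg, standing upright (z along its axis); may be absent
- sleeve1_mid (a point): centre (half height) of a loose plain steel sleeve, a tube 38 mm outside, 27 mm inside, 40 mm high, 0.18 kg, standing upright (z along its axis); may be absent
- sleeve2_mid (a point): centre (half height) of a loose plain steel sleeve, a tube 38 mm outside, 27 mm inside, 40 mm high, 0.18 kg, standing upright (z along its axis); may be absent
- sleeve3_mid (a point): centre (half height) of a loose plain steel sleeve, a tube 38 mm outside, 27 mm inside, 40 mm high, 0.18 kg, standing upright (z along its axis); may be absent
- sleeve4_mid (a point): centre (half height) of a loose plain steel sleeve, a tube 38 mm outside, 27 mm inside, 40 mm high, 0.18 kg, standing upright (z along its axis); may be absent
- hub: a dark flanged steel hub, 100 mm across, 55 mm high, a bystander; origin at the centre of its underside
- ball: a steel valve ball with flats, 94 mm across, 72 mm high, a bystander; origin at the centre of its underside
- spanner: a 200 mm spanner lying on the table, a bystander
There are look-alikes about, which are no part of the job. What is shaped like the part that bears sleeve3_mid but green or red is not meant.

How it is judged:
By the outcome, as a careful person would: the job done as asked, in the order asked, and still so for the second after the job is handed in, with the robot touching nothing.
Of sleeve0, sleeve1, sleeve2, sleeve3, sleeve4 only 3 to 5 are there at a start; the rules pass over those that are not, and their reading is None.
At some moment in a run one of sleeve0, sleeve1, sleeve2, sleeve3, sleeve4, cover may be knocked a few centimetres aside while the robot is not near it.
It also fails if it takes over 210 s, if anything falls off the work surface, if the arm or the gripper's body presses on something with over 40 N, if the wrist force passes 120 N, or if a joint passes its speed limit or range.

## Robot

A 6-joint arm with a two-finger parallel gripper is mounted at the origin on the work surface. World frame = base frame: x ahead of the robot, y to its left, z up, the work surface at z = 0. Lengths are in m, angles in rad, forces in N, time in s.
With the tool pointing down it reaches from about 0.225 to 0.875 m from the base axis. Payload 3.4 kg.
Tool frame: the origin (TCP) lies on the mounting face of the last link; the fingertips stand 173 mm ahead of it and the grasp point (between the pads) lies 155 mm ahead of it; z points along the fingers, y is the line along which they close (so a half turn about z gives the same grasp; the last joint's range is limited). The gripper opens to 85 mm and grips with 20 to 120 N. Pads are 22 mm wide; open, the fingers measure 114 mm over their backs; the gripper's body (76 mm by 85 mm) begins 54 mm behind the grasp point. The pads swing forward as they close: fully open they stand 13 mm farther back than shut.
Start: joints at [-1.347, 0.276, 1.505, -0, 1.361, -0.121], TCP at [0.194, -0.541, 0.405] pointing down, gripper open.
Joint ranges: [-2.89, 2.89], [-0.75, 2.08], [0.22, 2.7], [-1.18, 4.32], [0.11, 2.71], [-2.7, 2.7]. Speed limits (rad/s): [2.57, 2.57, 3.14, 3.14, 3.14, 3.14].

## Interface

Orientations are given as a unit quaternion [w, x, y, z].
In Python, from rig import manip gives the robot as it stands.
- The arm moves only by the tool carry_out, never from a script. Its arguments are lists of equal length, an entry for each row: "linear": the shift along the world's x, y, z each as a share of 500 mm, from -1 to 1, a list of three; "angular": the turn, a rotation vector about the world's x, y, z each as a share of 0.08 rad, from -1 to 1, a list of three; "hand": the opening, from 0 (shut) to 1 (fully open). In form: {"linear": [[x, y, z], ...], "angular": [[rx, ry, rz], ...], "hand": [hand, ...]}. A call has 1 to 8 rows; each row shifts and turns the commanded pose from where the row before left it; what a row does not reach is not made up. A row lasts 1/12 s, in which the tool goes at most 41.7 mm and 7.16 degrees, less where a joint would pass 70% of its speed; a pose out of reach is approached as far as the arm can. A call with a number of a shift or a turn outside -1 to 1 is refused whole. A call with a gripper value outside its range is refused whole. The fingers move at their own pace and stop on an object; "force" is the grip in N (left out, the last holds). Time passes only in rows, so rows that do not move let the fingers close. It gives the time, the measured TCP pose, the force, the opening and the grip force at its end, in the units of the state.
- manip.get_state(): the state, without advancing time (a new reading comes with each control period).
- manip.get_image(name): name is "scene" or "top"; returns the picture (420x560x3 uint8, red, green, blue); there is no depth.
- manip.camera_params(name): a dict with "fx", "fy", "cx", "cy" (pixels), "view" (4x4, takes a point from world to camera coordinates). Camera axes: x right, y down, z forward; pixel columns grow to the right and rows downward; lengths in m; the calibration is good to about 2 mm. A picture is of the moment at which its call begins. camera_params takes no time and is no camera call.
- manip.sign_off(): hands the job in; it is judged then, once.
The state is a dict: "clock": time; "qpos": joint angles; "qd": joint speeds; "effort": joint torques, N m; "position": TCP position; "ee_rot": TCP orientation; "contact_force": force on the tool from outside, world axes, zero at the start; "moment": the same for the moment, N m; "width": finger opening in m; "gripper_force": force on a finger pad.
Only numpy, scipy, OpenCV 4.12 (cv2) and the standard library are available. Lean on these libraries where they do the work, as an engineer would, in place of code of your own. Each camera call takes 0.05 s, during which the arm holds its last target. There are 200 camera calls.

## Working session

There is one attempt and no reset: what is moved stays moved. The work goes in short steps, Python scripts to look and compute and a tool call to move; the robot and the scene stay as the last step left them, time stands still between calls to the robot, and variables do not carry over. Pictures are saved under pics/ and viewed, at most 14 in all, crops included, and the job is handed in when it is done.

Besides the shell and the picture viewer there is one more tool, called after "Call:" as a command line: name --argument value ..., lists and objects as JSON in quotes. carry_out: Moves the arm, as the interface text tells. Its arguments: {"type":"object","properties":{"linear":{"type":"array"},"angular":{"type":"array"},"hand":{"type":"array"},"force":{"type":"number"}},"required":["linear","angular","hand"]}

```bash
mkdir -p pics; ls; cat > h.py <<'E'
from rig import manip
import numpy as np, cv2
def snap(name,fn):
    im=manip.get_image(name); cv2.imwrite('pics/'+fn,im[:,:,::-1]); return im
def ray(name,u,v,z):
    p=manip.camera_params(name); V=np.array(p['view']); R,t=V[:3,:3],V[:3,3]
    d=R.T@np.array([(u-p['cx'])/p['fx'],(v-p['cy'])/p['fy'],1]); c=-R.T@t
    return c+d*(z-c[2])/d[2]
def proj(name,P):
    p=manip.camera_params(name); V=np.array(p['view']); q=V[:3,:3]@np.array(P)+V[:3,3]
    return p['fx']*q[0]/q[2]+p['cx'],p['fy']*q[1]/q[2]+p['cy']
E
python3 - <<'E'
from h import *
for n in('scene','top'):
    im=snap(n,n+'0.png'); p=manip.camera_params(n); V=np.array(p['view'])
    print(n,p['fx'],p['cx'],p['cy'],-V[:3,:3].T@V[:3,3],V[2,:3])
    cv2.imwrite(f'pics/{n}0b.png',cv2.resize(im[:,:,::-1],(800,600),interpolation=cv2.INTER_CUBIC))
print(manip.get_state())
E
```

```text
pics
scene 469.2789248737683 279.5951307917019 213.89682418874943 [1.50047638 0.22228425 0.75094874] [-0.79007284 -0.20049599 -0.57929808]
top 416.73884919973216 277.59698642931585 214.55708899819592 [ 0.34226095 -0.01535379  1.27508057] [ 0.20196446  0.00185079 -0.9793911 ]
{'clock': 0.1, 'qpos': array([-1.34701256e+00,  2.76515938e-01,  1.50601956e+00,  3.84056012e-05,
        1.36070840e+00, -1.21004780e-01]), 'qd': array([ 0.00079285, -0.00173106, -0.00371255,  0.00089221, -0.00213548,
       -0.00071984]), 'effort': array([ 1.00062756e-03, -4.17701018e+01, -2.46404672e+01, -1.77228671e-04,
        5.93258752e-03,  5.66569852e-06]), 'position': array([ 0.19430393, -0.54096701,  0.40392981]), 'ee_rot': array([-8.25496183e-04,  9.85177227e-01,  1.71537601e-01, -2.36571232e-05]), 'contact_force': array([-0.002157  , -0.45356375,  0.16021111]), 'moment': array([-0.00528464,  0.02096991,  0.03671047]), 'gripper_force': 0.0, 'width': 0.08565151201476957}
```

View pics/top0b.png

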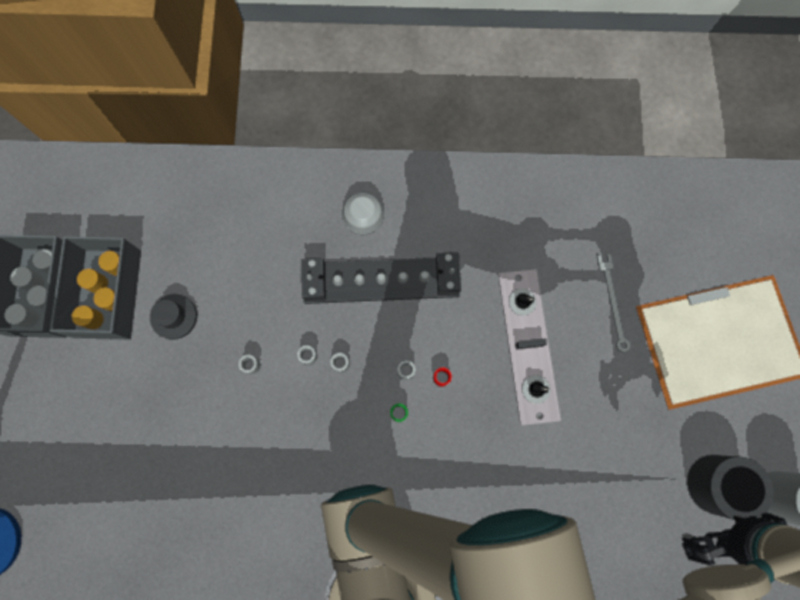

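View pics/scene0b.png

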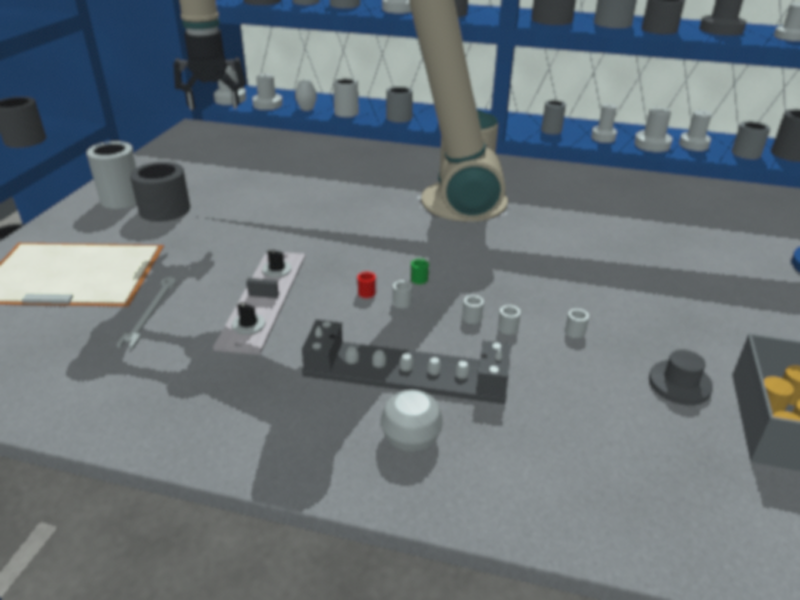

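```bash
python3 - <<'E'
from h import *
im=cv2.imread('pics/top0.png')
cv2.imwrite('pics/c1.png',cv2.resize(im[165:305,155:335],(771,600),interpolation=cv2.INTER_CUBIC))
cv2.imwrite('pics/c2.png',cv2.resize(im[165:305,270:450],(771,600),interpolation=cv2.INTER_CUBIC))
E
```

```text
(no output)
```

View pics/c1.png

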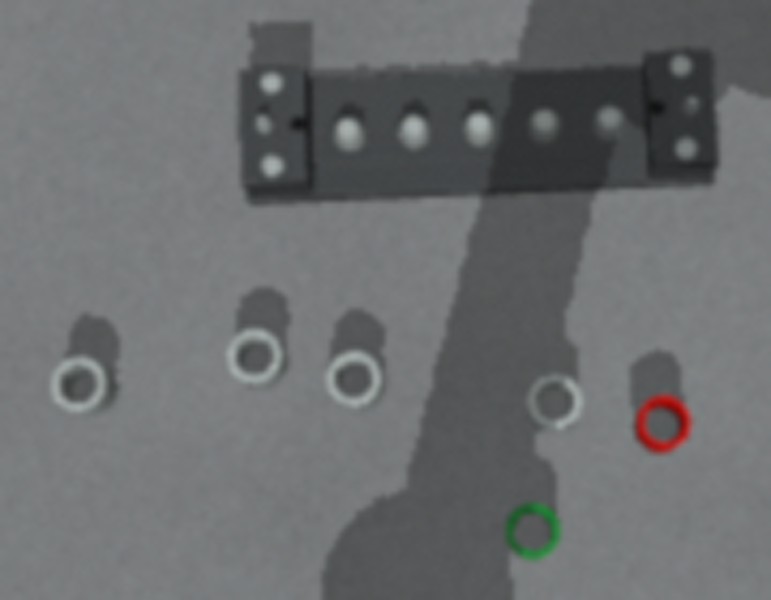

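View pics/c2.png

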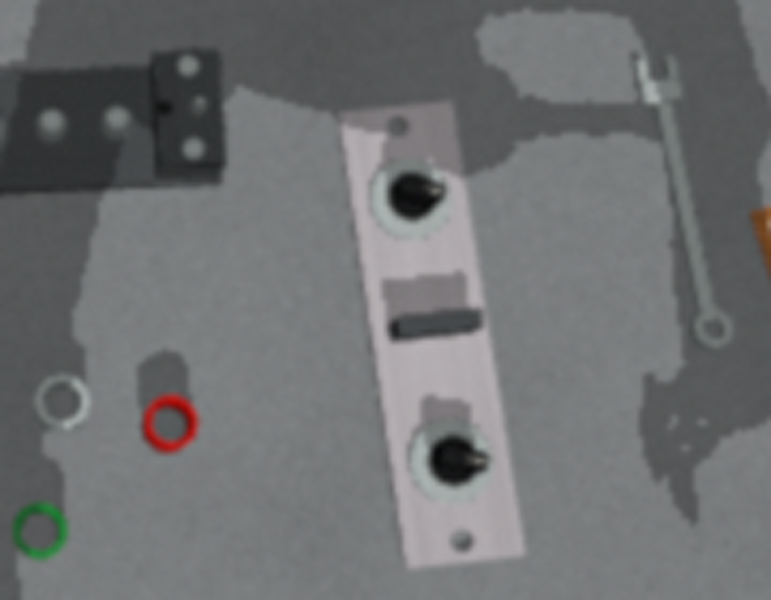

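```bash
cat > m.py <<'E'
from h import *
from scipy.optimize import least_squares
s=771/180
def px(p,ox): return (p[0]+.5)/s+ox-.5,(p[1]+.5)/(600/140)+165-.5
def fit(obs,ox,x0):  # obs: list of (local xyz, crop px)
    def P(q,l): c,sn=np.cos(q[2]),np.sin(q[2]); return [q[0]+c*l[0]-sn*l[1],q[1]+sn*l[0]+c*l[1],l[2]]
    f=lambda q:np.concatenate([np.array(proj('top',P(q,l)))-px(p,ox) for l,p in obs])
    r=least_squares(f,x0,x_scale=[.1,.1,.1]); return r.x,r.fun.reshape(-1,2)
E
python3 - <<'E'
from m import *
np.set_printoptions(precision=4,suppress=True)
for n,p,z in [('A',(79,384),.04),('B',(255,356),.04),('C',(354,379),.04),('D',(555,401),.04),('red',(662,423),.04),('green',(532,530),.04)]: print(n,ray('top',*px(p,155),z))
obs=[((0,.15,.072),(264,124)),((0,-.15,.072),(691,104))]
for y,p in zip((.094,.047,0,-.047,-.094),[(349,128),(413,128),(479,126),(544,122),(609,118)]): obs.append(((0,y,.034),p))
for x,y,p in [(.042,.168,(241,71)),(.042,.121,(308,72)),(-.042,.121,(312,186)),(-.042,.168,(246,188)),(.042,-.121,(645,54)),(.042,-.168,(711,50)),(-.042,-.168,(717,181)),(-.042,-.121,(651,184))]: obs.append(((x,y,.058),p))
print('carrier',*fit(obs,155,[.4,.05,0]))
obs=[((.042,.165,.008),(341,112)),((-.042,.165,.008),(453,101)),((.042,-.165,.008),(408,569)),((-.042,-.165,.008),(524,553)),((0,.15,.008),(399,126)),((0,-.15,.008),(461,541))]
obs=[((l[1],-l[0],l[2]),p) for l,p in obs] # local x' along cover long axis
for sgn in(1,-1): print('cover(long along x)',*fit([((l[0],sgn*l[1],l[2]),p) for l,p in obs],270,[.35,-.25,0]))
b=lambda u,v,z:ray('top',u*.7,v*.7,z)
print('ball',b(363,212,.05),'hub',b(174,315,.05))
E
```

```text
A [0.4689 0.2938 0.04  ]
B [0.4915 0.1732 0.04  ]
C [0.4772 0.1037 0.04  ]
D [ 0.4655 -0.0359  0.04  ]
red [ 0.4523 -0.11    0.04  ]
green [ 0.3773 -0.0221  0.04  ]
carrier [0.6598 0.0225 0.0615] [[-0.3483 -0.386 ]
 [ 0.5464  0.8261]
 [-0.171   1.1769]
 [ 0.2049  0.6496]
 [ 0.1019  0.5893]
 [ 0.2205  0.9962]
 [ 0.3272  1.4034]
 [-0.3589 -0.0716]
 [-0.4817 -0.8331]
 [-1.0959 -0.4066]
 [-1.4174 -0.3271]
 [ 0.556   0.6538]
 [ 0.5918  1.0614]
 [ 0.8002 -2.5887]
 [ 0.5555 -2.7452]]
cover(long along x) [ 0.5279 -0.2985  0.1338] [[ 26.0073  -2.8219]
 [-26.5488   2.5207]
 [ 27.5108  -3.3936]
 [-27.3543   3.4432]
 [ -0.015   -0.1063]
 [  0.4713  -0.3825]]
cover(long along x) [ 0.5276 -0.2985  0.1307] [[-0.2585  0.0119]
 [ 0.0149 -0.1195]
 [-0.455  -0.1894]
 [ 0.2622  0.5267]
 [ 0.1197 -0.0075]
 [ 0.3119 -0.241 ]]
ball [0.8025 0.0651 0.05  ] hub [0.5647 0.452  0.05  ]
```

```bash
python3 - <<'E'
from h import *
ims=np.mean([manip.get_image('top').astype(float) for _ in range(4)],0)[:,:,::-1]
def enh(a): return np.clip((a-20)*2.0*1.0,0,255).astype(np.uint8)
a=cv2.resize(enh(ims[172:217,208:258]),(400,360),interpolation=cv2.INTER_CUBIC)
b=cv2.resize(enh(ims[172:217,285:335]),(400,360),interpolation=cv2.INTER_CUBIC)
cv2.imwrite('pics/d.png',np.hstack([a,b]))
s=np.mean([manip.get_image('scene').astype(float) for _ in range(4)],0)[:,:,::-1]
cv2.imwrite('pics/e.png',cv2.resize(enh(s[220:285,205:365]),(800,325),interpolation=cv2.INTER_CUBIC))
E
```

```text
(no output)
```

View pics/d.png

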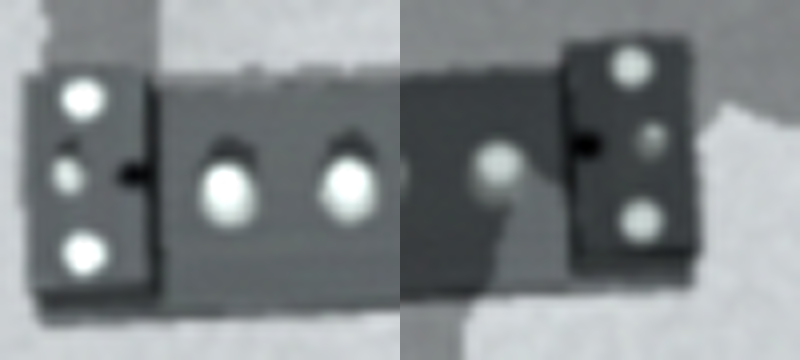

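View pics/e.png

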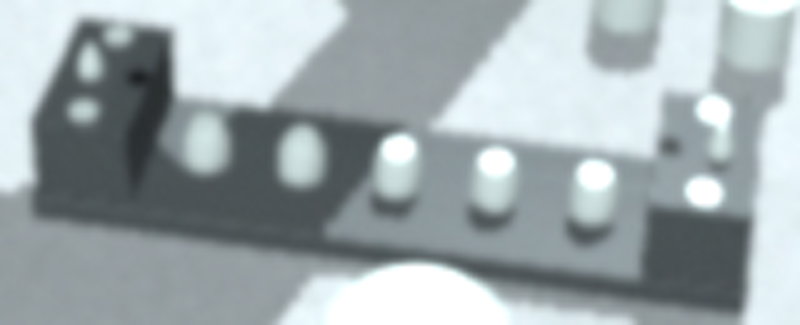

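```bash
python3 - <<'E'
from m import *
np.set_printoptions(precision=3,suppress=True)
T=lambda x,y,ox,oy,s:((x+.5)/s+ox-.5,(y+.5)/s+oy-.5)
L=lambda x,y:T(x,y,208,172,8); R=lambda x,y:T(x-400,y,285,172,8); S=lambda x,y:T(x,y,205,220,5)
top=[((0,.15,.067),L(68,175)),((0,-.15,.067),R(653,138)),((0,.094,.026),L(228,190)),((0,.047,.026),L(349,188)),((0,-.094,.026),R(499,168)),
((.042,.168,.058),L(25,75)),((.042,.121,.058),L(150,75)),((-.042,.121,.058),L(153,287)),((-.042,.168,.058),L(33,292)),
((.042,-.121,.058),R(563,43)),((.042,-.168,.058),R(688,38)),((-.042,-.168,.058),R(698,248)),((-.042,-.121,.058),R(570,252))]
sc=[((0,-.15,.072),S(90,45)),((0,.15,.072),S(716,114))]+[((0,y,.025),S(*p)) for y,p in zip((-.094,-.047,0,.047,.094),[(206,145),(302,157),(397,167),(494,180),(593,193)])]
def P(q,l): c,sn=np.cos(q[2]),np.sin(q[2]); return [q[0]+c*l[0]-sn*l[1],q[1]+sn*l[0]+c*l[1],l[2]]
def go(o):
    r=least_squares(lambda q:np.concatenate([np.array(proj(n,P(q,l)))-p for n,l,p in o]),[.66,.02,.06],x_scale=.1); print(r.x); print(r.fun.reshape(-1,2).T); return r.x
t=[('top',)+o for o in top]; s_=[('scene',)+o for o in sc]
go(t);go(s_);q=go(t+s_)
for y in(-.094,-.047,0,.047,.094):print(P(q,(0,y,0)))
# cross-check sleeves & cover knobs in scene
for n,p in [('A',(.4689,.2938,.04)),('B',(.4915,.1732,.04)),('C',(.4772,.1037,.04)),('D',(.4655,-.0359,.04)),('cov',(.5276,-.2985,.044))]: print(n,np.array(proj('scene',p))/.7)
E
```

```text
[0.662 0.023 0.075]
[[-0.083 -0.109 -0.055  0.035 -0.158 -0.502 -0.612 -0.307 -1.032  0.408
   0.205  0.92   1.29 ]
 [-0.049 -0.123  0.566  0.1    0.457  0.062 -0.66  -0.157 -0.037 -0.366
  -0.459  0.152  0.393]]
[0.662 0.022 0.091]
[[-0.596  1.071 -0.193 -0.314 -0.031  0.06  -0.04 ]
 [ 1.396  2.009 -0.604 -0.755 -0.482 -0.785 -1.063]]
[0.662 0.022 0.077]
[[ 0.141  0.102  0.161  0.25   0.051 -0.323 -0.432 -0.042 -0.768  0.578
   0.371  1.17   1.545 -0.135  1.317  0.162 -0.018  0.222  0.287  0.181]
 [ 0.124 -0.234  0.682  0.173  0.4    0.251 -0.515 -0.012  0.153 -0.447
  -0.583  0.021  0.306  1.041  2.739 -0.773 -0.757 -0.313 -0.441 -0.539]]
[np.float64(0.6695860514149173), np.float64(-0.0712508305367047), 0]
[np.float64(0.6659487450147343), np.float64(-0.024391786562769555), 0]
[np.float64(0.6623114386145512), np.float64(0.02246725741116559), 0]
[np.float64(0.6586741322143681), np.float64(0.06932630138510074), 0]
[np.float64(0.6550368258141851), np.float64(0.11618534535903588), 0]
A [577.928 314.083]
B [509.695 310.537]
C [473.205 300.248]
D [401.991 285.501]
cov [261.026 280.329]
```

Call:
carry_out --linear '[[0.0226,0.0421,-0.0087],[0.0226,0.0421,-0.0087],[0.0226,0.0421,-0.0087],[0.0226,0.0421,-0.0087],[0.0226,0.0421,-0.0087],[0.0226,0.0421,-0.0087],[0.0226,0.0421,-0.0087],[0.0226,0.0421,-0.0087]]' --angular '[[0,0,0.679],[0,0,0.679],[0,0,0.679],[0,0,0.679],[0,0,0.679],[0,0,0.679],[0,0,0.679],[0,0,0.679]]' --hand '[1,1,1,1,1,1,1,1]' --force 50

```text
clock: 1.17
position: [0.2851, -0.3717, 0.3699]
ee_rot: [0.0, 0.925, 0.381, 0.0]
contact_force: [0.4, -1.2, -0.3]
width: 0.0856
gripper_force: 0.0
```

Call:
carry_out --linear '[[0.0226,0.0421,-0.0087],[0.0226,0.0421,-0.0087],[0.0226,0.0421,-0.0087],[0.0226,0.0421,-0.0087],[0.0226,0.0421,-0.0087],[0.0226,0.0421,-0.0087],[0.0226,0.0421,-0.0087],[0.0226,0.0421,-0.0087]]' --angular '[[0,0,0.679],[0,0,0.679],[0,0,0.679],[0,0,0.679],[0,0,0.679],[0,0,0.679],[0,0,0.679],[0,0,0.679]]' --hand '[1,1,1,1,1,1,1,1]'

```text
clock: 1.83
position: [0.3755, -0.2033, 0.3352]
ee_rot: [0.0, 0.821, 0.571, 0.0]
contact_force: [0.1, -0.9, -0.1]
width: 0.0854
gripper_force: 0.0
```

Call:
carry_out --linear '[[0.0226,0.0421,-0.0087],[0.0226,0.0421,-0.0087],[0.0226,0.0421,-0.0087],[0.0226,0.0421,-0.0087],[0.0226,0.0421,-0.0087],[0.0226,0.0421,-0.0087],[0.0226,0.0421,-0.0087],[0.0226,0.0421,-0.0087]]' --angular '[[0,0,0.679],[0,0,0.679],[0,0,0.679],[0,0,0.679],[0,0,0.679],[0,0,0.679],[0,0,0.679],[0,0,0.679]]' --hand '[1,1,1,1,1,1,1,1]'

```text
clock: 2.5
position: [0.466, -0.0348, 0.3003]
ee_rot: [0.0, 0.678, 0.735, 0.0]
contact_force: [1.1, 0.2, -1.1]
width: 0.0851
gripper_force: 0.0
```

Call:
carry_out --linear '[[-0.001,-0.002,-0.04],[0,0,-0.04],[0,0,-0.04],[0,0,-0.04],[0,0,-0.04],[0,0,-0.036],[0,0,0],[0,0,0]]' --angular '[[0,0,0],[0,0,0],[0,0,0],[0,0,0],[0,0,0],[0,0,0],[0,0,0],[0,0,0]]' --hand '[1,1,1,1,1,1,0.2,0.2]'

```text
clock: 3.17
position: [0.4649, -0.0369, 0.1819]
ee_rot: [-0.001, 0.679, 0.734, -0.0]
contact_force: [0.1, 0.0, 0.2]
width: 0.064
gripper_force: 0.0
```

Call:
carry_out --linear '[[0,0,0],[0,0,0],[0,0,0],[0,0,0],[0,0,0],[0,0,0],[0,0,0],[0,0,0]]' --angular '[[0,0,0],[0,0,0],[0,0,0],[0,0,0],[0,0,0],[0,0,0],[0,0,0],[0,0,0]]' --hand '[0.2,0.2,0.2,0.2,0.2,0.2,0.2,0.2]'

```text
clock: 3.83
position: [0.4658, -0.0371, 0.1838]
ee_rot: [0.002, 0.679, 0.734, 0.001]
contact_force: [-0.8, -0.3, 6.4]
width: 0.0386
gripper_force: 50.4
```

Call:
carry_out --linear '[[0,0,0.035],[0,0,0.035],[0,0,0.035],[0,0,0.035],[0.05,0.003,0],[0.05,0.003,0],[0.05,0.003,0],[0.05,0.003,0]]' --angular '[[0,0,0],[0,0,0],[0,0,0],[0,0,0],[0,0,0],[0,0,0],[0,0,0],[0,0,0]]' --hand '[0.2,0.2,0.2,0.2,0.2,0.2,0.2,0.2]'

```text
clock: 4.5
position: [0.5658, -0.0308, 0.2529]
ee_rot: [0.0, 0.679, 0.734, 0.0]
contact_force: [-0.2, -0.5, -2.0]
width: 0.0387
gripper_force: 51.0
```

Call:
carry_out --linear '[[0.05,0.003,0],[0.05,0.003,0],[0.05,0.003,0],[0.05,0.003,0],[0,0,0],[0,0,0],[0,0,-0.02],[0,0,0]]' --angular '[[0,0,0],[0,0,0],[0,0,0],[0,0,0],[0,0,0],[0,0,0],[0,0,0],[0,0,0]]' --hand '[0.2,0.2,0.2,0.2,0.2,0.2,0.2,0.2]'

```text
clock: 5.17
position: [0.6632, -0.0249, 0.2402]
ee_rot: [-0.002, 0.679, 0.734, -0.001]
contact_force: [-1.6, 0.4, -3.2]
width: 0.0383
gripper_force: 51.1
```

```bash
python3 - <<'E'
from h import *
a=manip.get_image('top')[:,:,::-1]; b=manip.get_image('scene')[:,:,::-1]
E=lambda c,s:cv2.resize(np.clip((c.astype(float)-15)*1.8,0,255).astype(np.uint8),s,interpolation=cv2.INTER_CUBIC)
cv2.imwrite('pics/f.png',np.hstack([E(a[165:265,200:335],(400,296)),E(b[195:295,205:340],(400,296))]))
print(manip.get_state()['position'])
E
```

```text
[ 0.66366749 -0.02494845  0.24144055]
```

View pics/f.png

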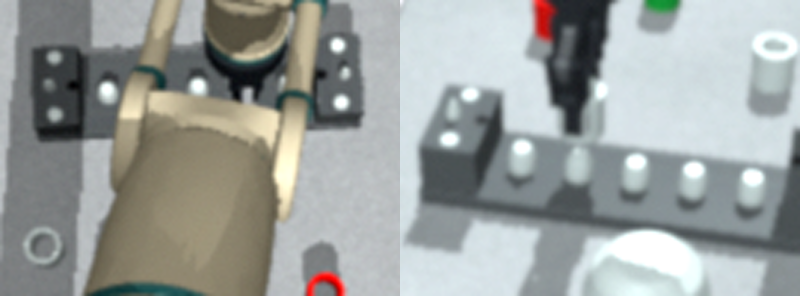

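```bash
python3 - <<'E'
from h import *
for P in [(.6637,-.025,.085),(.6637,-.044,.085),(.6637,-.006,.085),(.6659,-.0244,.025),(.6659,-.0244,.036),(.6547,.116,.025)]:
    u,v=proj('scene',P); print(P,400+(u-205+.5)*400/135,(v-195+.5)*2.96)
E
```

```text
(0.6637, -0.025, 0.085) 578.8354893229346 104.56318231365155
(0.6637, -0.044, 0.085) 555.7686547804996 100.62706443614243
(0.6637, -0.006, 0.085) 602.063162130324 108.52674558549565
(0.6659, -0.0244, 0.025) 579.2121218925054 164.96040410585957
(0.6659, -0.0244, 0.036) 579.1361618178007 154.48138722960215
(0.6547, 0.116, 0.025) 752.0861280869135 186.64830735137093
```

Call:
carry_out --linear '[[0.002,-0.001,-0.012],[0,0,-0.012],[0,0,-0.012],[0,0,-0.012],[0,0,-0.012],[0,0,-0.012],[0,0,-0.012],[0,0,0]]' --angular '[[0,0,0],[0,0,0],[0,0,0],[0,0,0],[0,0,0],[0,0,0],[0,0,0],[0,0,0]]' --hand '[0.2,0.2,0.2,0.2,0.2,0.2,0.2,0.2]'

```text
clock: 5.93
position: [0.6659, -0.0255, 0.1988]
ee_rot: [-0.001, 0.679, 0.734, -0.0]
contact_force: [0.3, 0.4, -2.1]
width: 0.0386
gripper_force: 51.1
```

Call:
carry_out --linear '[[0,0,-0.004],[0,0,-0.004],[0,0,-0.004],[0,0,0]]' --angular '[[0,0,0],[0,0,0],[0,0,0],[0,0,0]]' --hand '[0.2,0.2,0.2,0.2]'

```text
clock: 6.27
position: [0.666, -0.0254, 0.1978]
ee_rot: [0.001, 0.679, 0.734, 0.0]
contact_force: [-5.3, -0.6, 13.6]
width: 0.0388
gripper_force: 52.5
```

Call:
carry_out --linear '[[0,0,0.004],[0,0,0],[0,0,0],[0,0,0],[0,0,0.035],[0,0,0.035],[0,0,0.035],[0,0,0.035]]' --angular '[[0,0,0],[0,0,0],[0,0,0],[0,0,0],[0,0,0],[0,0,0],[0,0,0],[0,0,0]]' --hand '[0.75,0.75,0.75,0.75,0.75,0.75,0.75,0.75]'

```text
clock: 6.93
position: [0.666, -0.0255, 0.2664]
ee_rot: [-0.0, 0.679, 0.734, -0.0]
contact_force: [0.4, 0.0, -0.2]
width: 0.0639
gripper_force: 0.0
```

Call:
carry_out --linear '[[-0.0472,0.0323,0],[-0.0472,0.0323,0],[-0.0472,0.0323,0],[-0.0472,0.0323,0],[-0.0472,0.0323,0],[-0.0472,0.0323,0],[-0.0472,0.0323,0],[-0.0472,0.0323,0]]' --angular '[[0,0,0],[0,0,0],[0,0,0],[0,0,0],[0,0,0],[0,0,0],[0,0,0],[0,0,0]]' --hand '[1,1,1,1,1,1,1,1]'

```text
clock: 7.6
position: [0.476, 0.1043, 0.2661]
ee_rot: [-0.0, 0.679, 0.734, -0.0]
contact_force: [-0.1, 0.2, -0.2]
width: 0.0853
gripper_force: 0.0
```

```bash
python3 - <<'E'
from h import *
print(manip.get_state()['position'])
b=manip.get_image('scene')[:,:,::-1]
E=lambda c,s:cv2.resize(np.clip((c.astype(float)-10)*1.4,0,255).astype(np.uint8),s,interpolation=cv2.INTER_CUBIC)
cv2.imwrite('pics/g.png',E(b[160:300,150:430],(800,400)))
E
```

```text
[0.47604229 0.10431198 0.26607593]
```

View pics/g.png

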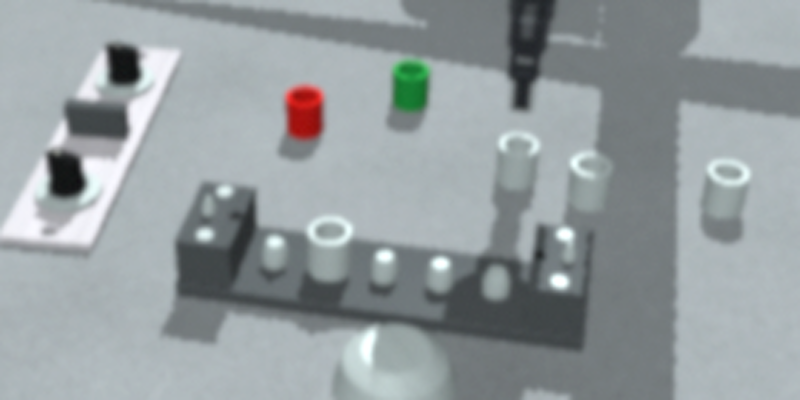

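Call:
carry_out --linear '[[0.002,-0.001,-0.0395],[0,0,-0.0395],[0,0,-0.0395],[0,0,-0.0395],[0,0,0],[0,0,0],[0,0,0],[0,0,0]]' --angular '[[0,0,0],[0,0,0],[0,0,0],[0,0,0],[0,0,0],[0,0,0],[0,0,0],[0,0,0]]' --hand '[1,1,1,1,0.2,0.2,0.2,0.2]'

```text
clock: 8.32
position: [0.479, 0.1032, 0.1884]
ee_rot: [0.001, 0.679, 0.734, 0.001]
contact_force: [-0.8, -0.3, 3.5]
width: 0.0385
gripper_force: 3.1
```

Call:
carry_out --linear '[[0,0,0],[0,0,0],[0,0,0],[0,0,0],[0,0,0],[0,0,0]]' --angular '[[0,0,0],[0,0,0],[0,0,0],[0,0,0],[0,0,0],[0,0,0]]' --hand '[0.2,0.2,0.2,0.2,0.2,0.2]'

```text
clock: 8.82
position: [0.4789, 0.1032, 0.1887]
ee_rot: [0.001, 0.679, 0.734, 0.001]
contact_force: [-1.0, -0.4, 6.8]
width: 0.0371
gripper_force: 50.8
```

Call:
carry_out --linear '[[0,0,0.035],[0,0,0.035],[0,0,0.035],[0,0,0.035],[0.0459,-0.0202,0],[0.0459,-0.0202,0],[0.0459,-0.0202,0],[0.0459,-0.0202,0]]' --angular '[[0,0,0],[0,0,0],[0,0,0],[0,0,0],[0,0,0],[0,0,0],[0,0,0],[0,0,0]]' --hand '[0.2,0.2,0.2,0.2,0.2,0.2,0.2,0.2]'

```text
clock: 9.48
position: [0.5707, 0.0624, 0.2578]
ee_rot: [0.0, 0.679, 0.734, 0.0]
contact_force: [0.5, 0.2, -1.9]
width: 0.0372
gripper_force: 51.0
```

Call:
carry_out --linear '[[0.0459,-0.0202,0],[0.0459,-0.0202,0],[0.0459,-0.0202,0],[0.0459,-0.0202,0],[0,0,0],[0,0,0],[0,0,0],[0,0,0]]' --angular '[[0,0,0],[0,0,0],[0,0,0],[0,0,0],[0,0,0],[0,0,0],[0,0,0],[0,0,0]]' --hand '[0.2,0.2,0.2,0.2,0.2,0.2,0.2,0.2]'

```text
clock: 10.15
position: [0.6608, 0.0228, 0.2571]
ee_rot: [-0.001, 0.679, 0.734, -0.0]
contact_force: [-0.6, 0.4, -1.8]
width: 0.0367
gripper_force: 51.0
```

```bash
python3 - <<'E'
from h import *
b=manip.get_image('scene')[:,:,::-1]
E=lambda c,s:cv2.resize(np.clip((c.astype(float)-10)*1.4,0,255).astype(np.uint8),s,interpolation=cv2.INTER_CUBIC)
cv2.imwrite('pics/i.png',E(b[190:270,230:350],(780,520)))
for P in [(.6608,.0228,.063),(.6608,.0228,.103)]: u,v=proj('scene',P);print((u-230)*6.5,(v-190)*6.5)
for i in range(5): manip.get_image('top'); print(manip.get_state()['width'])
E
```

```text
356.2783897537111 324.3226779706109
358.41598957354006 235.76998900586284
0.03694244288222223
0.03689463041380122
0.03678059747473992
0.036962714810899515
0.0370266705154698
```

View pics/i.png

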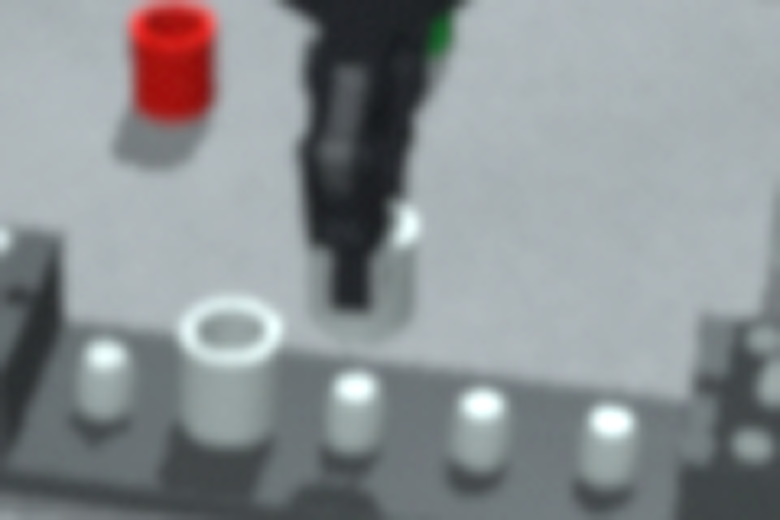

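Call:
carry_out --linear '[[0.003,-0.003,-0.012],[0,0,-0.012],[0,0,-0.012],[0,0,-0.012],[0,0,-0.012],[0,0,-0.012],[0,0,-0.012],[0,0,-0.012]]' --angular '[[0,0,0],[0,0,0],[0,0,0],[0,0,0],[0,0,0],[0,0,0],[0,0,0],[0,0,0]]' --hand '[0.2,0.2,0.2,0.2,0.2,0.2,0.2,0.2]'

```text
clock: 11.12
position: [0.6633, 0.0209, 0.2085]
ee_rot: [-0.0, 0.679, 0.734, -0.0]
contact_force: [-0.7, -1.0, -1.9]
width: 0.0369
gripper_force: 51.0
```

Call:
carry_out --linear '[[0,0,-0.005],[0,0,-0.005],[0,0,-0.005],[0,0,-0.003],[0,0,0]]' --angular '[[0,0,0],[0,0,0],[0,0,0],[0,0,0],[0,0,0]]' --hand '[0.2,0.2,0.2,0.2,0.2]'

```text
clock: 11.53
position: [0.6633, 0.021, 0.2027]
ee_rot: [0.0, 0.679, 0.734, 0.0]
contact_force: [-3.5, 0.4, 9.2]
width: 0.0368
gripper_force: 52.1
```

Call:
carry_out --linear '[[0,0,0.004],[0,0,0],[0,0,0],[0,0,0],[0,0,0.035],[0,0,0.035],[0,0,0.035],[0,0,0.035]]' --angular '[[0,0,0],[0,0,0],[0,0,0],[0,0,0],[0,0,0],[0,0,0],[0,0,0],[0,0,0]]' --hand '[0.75,0.75,0.75,0.75,0.75,0.75,0.75,0.75]'

```text
clock: 12.2
position: [0.6634, 0.0209, 0.2726]
ee_rot: [-0.0, 0.679, 0.734, -0.0]
contact_force: [0.9, -0.2, 0.2]
width: 0.0639
gripper_force: 0.0
```

Call:
carry_out --linear '[[-0.043,0.0384,0],[-0.043,0.0384,0],[-0.043,0.0384,0],[-0.043,0.0384,0],[-0.043,0.0384,0],[-0.043,0.0384,0],[-0.043,0.0384,0],[-0.043,0.0384,0]]' --angular '[[0,0,0],[0,0,0],[0,0,0],[0,0,0],[0,0,0],[0,0,0],[0,0,0],[0,0,0]]' --hand '[1,1,1,1,1,1,1,1]'

```text
clock: 12.87
position: [0.4903, 0.1752, 0.2722]
ee_rot: [0.0, 0.679, 0.734, 0.0]
contact_force: [-0.2, 0.9, -0.1]
width: 0.0852
gripper_force: 0.0
```

```bash
cat > chk.py <<'E'
from h import *
# bright-blob compare around expected sleeve tops in the scene view, against first picture
ref=cv2.imread('pics/scene0.png',0); im=manip.get_image('scene'); cur=cv2.cvtColor(im,cv2.COLOR_RGB2GRAY)
print(manip.get_state()['position'],manip.get_state()['width'])
for n,p in [('A',(.4689,.2938,.02)),('B',(.4915,.1732,.02)),('cov',(.5276,-.2985,.02))]:
    u,v=map(int,proj('scene',p)); r=17
    t=ref[v-r:v+r,u-r:u+r]; m=cv2.matchTemplate(cur[v-45:v+45,u-45:u+45],t,cv2.TM_CCOEFF_NORMED)
    _,mx,_,l=cv2.minMaxLoc(m); print(n,'shift px',l[0]-45+r,l[1]-45+r,round(mx,2))
E
python3 chk.py
```

```text
[0.48575154 0.17763674 0.27186872] 0.08533547039580067
A shift px 0 0 0.66
B shift px -7 17 0.54
cov shift px 0 0 1.0
```

```bash
python3 chk.py; python3 - <<'E'
from h import *
b=manip.get_image('scene')[:,:,::-1]; print(manip.get_state()['position'])
cv2.imwrite('pics/j.png',cv2.resize(b[170:290,230:430],(800,480),interpolation=cv2.INTER_CUBIC))
for P in [(.4689,.2938,.04),(.4915,.1732,.04)]: u,v=proj('scene',P);print((u-230)*4,(v-170)*4)
E
```

```text
[0.48780565 0.17639755 0.27200424] 0.08555859178410058
A shift px 0 0 0.65
B shift px -7 17 0.53
cov shift px 0 0 1.0
[0.48983277 0.17556106 0.27228826]
698.1985481251256 199.4316225240293
507.14664478724626 189.5042255800961
```

View pics/j.png

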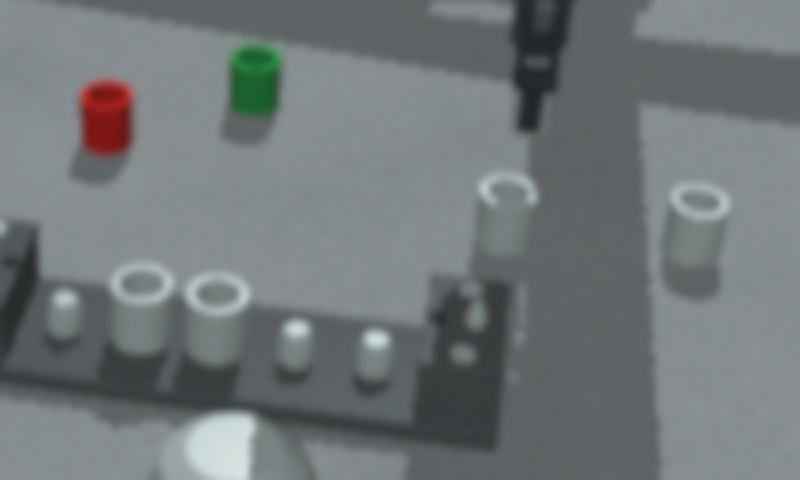

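Call:
carry_out --linear '[[0.001,-0.002,-0.0425],[0,0,-0.0425],[0,0,-0.0425],[0,0,-0.0425],[0,0,0],[0,0,0],[0,0,0],[0,0,0]]' --angular '[[0,0,0],[0,0,0],[0,0,0],[0,0,0],[0,0,0],[0,0,0],[0,0,0],[0,0,0]]' --hand '[1,1,1,1,0.2,0.2,0.2,0.2]'

```text
clock: 13.68
position: [0.493, 0.1734, 0.1886]
ee_rot: [0.001, 0.679, 0.734, 0.001]
contact_force: [-0.5, -0.1, 2.1]
width: 0.0391
gripper_force: 2.5
```

Call:
carry_out --linear '[[0,0,0],[0,0,0],[0,0,0],[0,0,0],[0,0,0],[0,0,0]]' --angular '[[0,0,0],[0,0,0],[0,0,0],[0,0,0],[0,0,0],[0,0,0]]' --hand '[0.2,0.2,0.2,0.2,0.2,0.2]'

```text
clock: 14.18
position: [0.4927, 0.1735, 0.1889]
ee_rot: [0.001, 0.679, 0.734, 0.001]
contact_force: [0.2, -0.6, 6.2]
width: 0.0368
gripper_force: 50.9
```

Call:
carry_out --linear '[[0,0,0.035],[0,0,0.035],[0,0,0.035],[0,0,0.035],[0.0416,-0.0262,0],[0.0416,-0.0262,0],[0.0416,-0.0262,0],[0.0416,-0.0262,0]]' --angular '[[0,0,0],[0,0,0],[0,0,0],[0,0,0],[0,0,0],[0,0,0],[0,0,0],[0,0,0]]' --hand '[0.2,0.2,0.2,0.2,0.2,0.2,0.2,0.2]'

```text
clock: 14.85
position: [0.5755, 0.1207, 0.2577]
ee_rot: [0.0, 0.679, 0.734, 0.0]
contact_force: [-0.0, 0.6, -1.3]
width: 0.0371
gripper_force: 50.9
```

Call:
carry_out --linear '[[0.0416,-0.0262,0],[0.0416,-0.0262,0],[0.0416,-0.0262,0],[0.0416,-0.0262,0],[0,0,0],[0,0,0],[0,0,0],[0,0,0]]' --angular '[[0,0,0],[0,0,0],[0,0,0],[0,0,0],[0,0,0],[0,0,0],[0,0,0],[0,0,0]]' --hand '[0.2,0.2,0.2,0.2,0.2,0.2,0.2,0.2]'

```text
clock: 15.52
position: [0.6572, 0.0693, 0.257]
ee_rot: [-0.001, 0.679, 0.734, -0.0]
contact_force: [0.1, 1.1, -1.6]
width: 0.037
gripper_force: 50.9
```

Call:
carry_out --linear '[[0.002,-0.001,-0.012],[0,0,-0.012],[0,0,-0.012],[0,0,-0.012],[0,0,-0.012],[0,0,-0.012],[0,0,-0.012],[0,0,-0.012]]' --angular '[[0,0,0],[0,0,0],[0,0,0],[0,0,0],[0,0,0],[0,0,0],[0,0,0],[0,0,0]]' --hand '[0.2,0.2,0.2,0.2,0.2,0.2,0.2,0.2]'

```text
clock: 16.18
position: [0.6595, 0.0683, 0.2088]
ee_rot: [0.0, 0.679, 0.734, 0.0]
contact_force: [-0.2, 0.7, -1.1]
width: 0.0372
gripper_force: 51.0
```

Call:
carry_out --linear '[[0,0,-0.005],[0,0,-0.005],[0,0,-0.005],[0,0,-0.003],[0,0,0]]' --angular '[[0,0,0],[0,0,0],[0,0,0],[0,0,0],[0,0,0]]' --hand '[0.2,0.2,0.2,0.2,0.2]'

```text
clock: 16.6
position: [0.6594, 0.0684, 0.2029]
ee_rot: [0.001, 0.679, 0.734, 0.001]
contact_force: [-2.2, 1.1, 9.6]
width: 0.0367
gripper_force: 52.1
```

Call:
carry_out --linear '[[0,0,0.004],[0,0,0],[0,0,0],[0,0,0],[0,0,0.035],[0,0,0.035],[0,0,0.035],[0,0,0.035]]' --angular '[[0,0,0],[0,0,0],[0,0,0],[0,0,0],[0,0,0],[0,0,0],[0,0,0],[0,0,0]]' --hand '[0.75,0.75,0.75,0.75,0.75,0.75,0.75,0.75]'

```text
clock: 17.27
position: [0.6592, 0.0681, 0.2724]
ee_rot: [-0.0, 0.679, 0.734, -0.0]
contact_force: [-0.2, 0.1, -1.0]
width: 0.0638
gripper_force: 0.0
```

Call:
carry_out --linear '[[-0.0476,0.0565,0],[-0.0476,0.0565,0],[-0.0476,0.0565,0],[-0.0476,0.0565,0],[-0.0476,0.0565,0],[-0.0476,0.0565,0],[-0.0476,0.0565,0],[-0.0476,0.0565,0]]' --angular '[[0,0,0],[0,0,0],[0,0,0],[0,0,0],[0,0,0],[0,0,0],[0,0,0],[0,0,0]]' --hand '[1,1,1,1,1,1,1,1]'

```text
clock: 17.93
position: [0.4675, 0.2952, 0.2721]
ee_rot: [0.0, 0.679, 0.734, -0.0]
contact_force: [0.3, 0.4, -1.2]
width: 0.0852
gripper_force: 0.0
```

Call:
carry_out --linear '[[0,0,0],[0,0,0],[0,0,0],[0,0,0]]' --angular '[[0,0,0],[0,0,0],[0,0,0],[0,0,0]]' --hand '[1,1,1,1]'

```text
clock: 18.27
position: [0.4697, 0.2936, 0.2722]
ee_rot: [0.0, 0.679, 0.734, 0.0]
contact_force: [1.0, 0.4, 0.6]
width: 0.0853
gripper_force: 0.0
```

```bash
python3 chk.py
```

```text
[0.46982509 0.29337251 0.27220644] 0.08559734557083128
A shift px 27 4 0.45
B shift px -8 15 0.53
cov shift px 0 0 1.0
```

```bash
python3 - <<'E'
from h import *
b=manip.get_image('scene')[:,:,::-1]
cv2.imwrite('pics/k.png',cv2.resize(b[170:310,230:460],(800,487),interpolation=cv2.INTER_CUBIC))
u,v=proj('scene',(.4689,.2938,.04));print((u-230)*3.478,(v-170)*3.478)
E
```

```text
607.0836375947968 173.4057957846435
```

View pics/k.png

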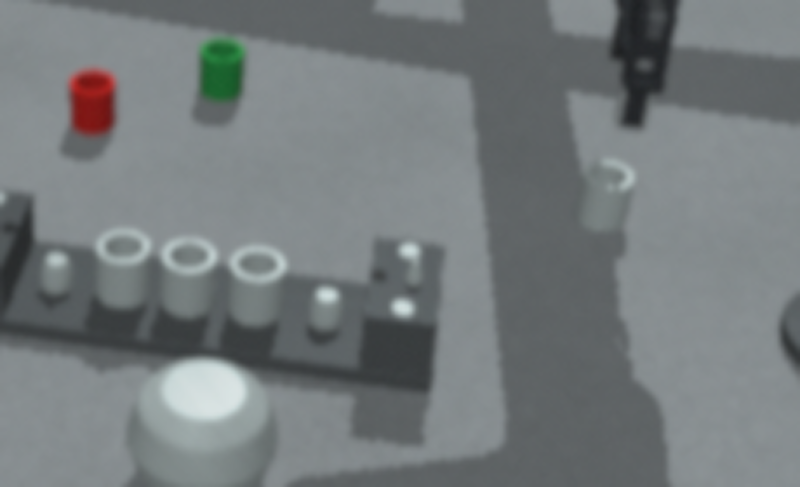

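Call:
carry_out --linear '[[-0.001,0.001,-0.0425],[0,0,-0.0425],[0,0,-0.0425],[0,0,-0.0425],[0,0,0],[0,0,0],[0,0,0],[0,0,0]]' --angular '[[0,0,0],[0,0,0],[0,0,0],[0,0,0],[0,0,0],[0,0,0],[0,0,0],[0,0,0]]' --hand '[1,1,1,1,0.2,0.2,0.2,0.2]'

```text
clock: 19.03
position: [0.4694, 0.2948, 0.1887]
ee_rot: [0.001, 0.679, 0.734, 0.002]
contact_force: [4.5, -1.2, 3.2]
width: 0.0389
gripper_force: 5.4
```

Call:
carry_out --linear '[[0,0,0],[0,0,0],[0,0,0],[0,0,0],[0,0,0],[0,0,0]]' --angular '[[0,0,0],[0,0,0],[0,0,0],[0,0,0],[0,0,0],[0,0,0]]' --hand '[0.2,0.2,0.2,0.2,0.2,0.2]'

```text
clock: 19.53
position: [0.4693, 0.2949, 0.189]
ee_rot: [0.001, 0.679, 0.734, 0.002]
contact_force: [0.4, -2.3, 7.0]
width: 0.0378
gripper_force: 50.7
```

Call:
carry_out --linear '[[0,0,0.04],[0,0,0.04],[0,0,0.04],[0,0,0.04],[0,0,0.04],[0.0465,-0.0447,0],[0.0465,-0.0447,0],[0.0465,-0.0447,0]]' --angular '[[0,0,0],[0,0,0],[0,0,0],[0,0,0],[0,0,0],[0,0,0],[0,0,0],[0,0,0]]' --hand '[0.2,0.2,0.2,0.2,0.2,0.2,0.2,0.2]'

```text
clock: 20.2
position: [0.5381, 0.2274, 0.2881]
ee_rot: [0.0, 0.678, 0.735, 0.001]
contact_force: [0.1, 0.7, -2.5]
width: 0.0373
gripper_force: 50.9
```

Call:
carry_out --linear '[[0.0465,-0.0447,0],[0.0465,-0.0447,0],[0.0465,-0.0447,0],[0.0465,-0.0447,0],[0.0465,-0.0447,0],[0,0,0],[0,0,0],[0,0,0]]' --angular '[[0,0,0],[0,0,0],[0,0,0],[0,0,0],[0,0,0],[0,0,0],[0,0,0],[0,0,0]]' --hand '[0.2,0.2,0.2,0.2,0.2,0.2,0.2,0.2]'

```text
clock: 20.87
position: [0.6537, 0.116, 0.2868]
ee_rot: [-0.001, 0.679, 0.734, -0.001]
contact_force: [0.2, 0.2, -2.0]
width: 0.0373
gripper_force: 51.0
```

Call:
carry_out --linear '[[0,0,-0.02],[0,0,-0.02],[0,0,-0.02],[0,0,0],[0,0,0]]' --angular '[[0,0,0],[0,0,0],[0,0,0],[0,0,0],[0,0,0]]' --hand '[0.2,0.2,0.2,0.2,0.2]'

```text
clock: 21.28
position: [0.6535, 0.1164, 0.2558]
ee_rot: [-0.001, 0.679, 0.734, -0.001]
contact_force: [0.1, -0.7, -1.5]
width: 0.0371
gripper_force: 51.0
```

Call:
carry_out --linear '[[0.003,-0.001,-0.012],[0,0,-0.012],[0,0,-0.012],[0,0,-0.012],[0,0,-0.012],[0,0,-0.012],[0,0,-0.012],[0,0,-0.012]]' --angular '[[0,0,0],[0,0,0],[0,0,0],[0,0,0],[0,0,0],[0,0,0],[0,0,0],[0,0,0]]' --hand '[0.2,0.2,0.2,0.2,0.2,0.2,0.2,0.2]'

```text
clock: 21.95
position: [0.6562, 0.1156, 0.209]
ee_rot: [0.0, 0.679, 0.734, 0.001]
contact_force: [0.6, 0.4, -0.8]
width: 0.0374
gripper_force: 51.0
```

Call:
carry_out --linear '[[0,0,-0.005],[0,0,-0.005],[0,0,-0.003],[0,0,0]]' --angular '[[0,0,0],[0,0,0],[0,0,0],[0,0,0]]' --hand '[0.2,0.2,0.2,0.2]'

```text
clock: 22.28
position: [0.6561, 0.1157, 0.2031]
ee_rot: [0.0, 0.679, 0.734, 0.001]
contact_force: [2.3, 2.9, -1.6]
width: 0.0374
gripper_force: 51.0
```

Call:
carry_out --linear '[[0,0,-0.003],[0,0,-0.002],[0,0,0],[0,0,0]]' --angular '[[0,0,0],[0,0,0],[0,0,0],[0,0,0]]' --hand '[0.2,0.2,0.2,0.2]'

```text
clock: 22.62
position: [0.656, 0.1158, 0.203]
ee_rot: [0.001, 0.679, 0.734, 0.001]
contact_force: [-2.0, 1.9, 11.0]
width: 0.0373
gripper_force: 52.2
```

Call:
carry_out --linear '[[0,0,0.004],[0,0,0],[0,0,0],[0,0,0],[0,0,0.04],[0,0,0.04],[0,0,0.04],[0,0,0.04]]' --angular '[[0,0,0],[0,0,0],[0,0,0],[0,0,0],[0,0,0],[0,0,0],[0,0,0],[0,0,0]]' --hand '[0.75,0.75,0.75,0.75,0.75,0.75,0.75,0.75]'

```text
clock: 23.28
position: [0.6557, 0.1152, 0.2824]
ee_rot: [-0.0, 0.679, 0.734, -0.001]
contact_force: [1.1, 0.2, -0.7]
width: 0.0646
gripper_force: 0.0
```

Call:
carry_out --linear '[[-0.016,-0.0518,0],[-0.016,-0.0518,0],[-0.016,-0.0518,0],[-0.016,-0.0518,0],[-0.016,-0.0518,0],[-0.016,-0.0518,0],[-0.016,-0.0518,0],[-0.016,-0.0518,0]]' --angular '[[0,0,0.041],[0,0,0.041],[0,0,0.041],[0,0,0.041],[0,0,0.041],[0,0,0.041],[0,0,0.041],[0,0,0.041]]' --hand '[0.75,0.75,0.75,0.75,0.75,0.75,0.75,0.75]'

```text
clock: 23.95
position: [0.5911, -0.0931, 0.2819]
ee_rot: [-0.0, 0.669, 0.743, -0.0]
contact_force: [1.1, -0.2, -0.3]
width: 0.0639
gripper_force: 0.0
```

Call:
carry_out --linear '[[-0.016,-0.0518,0],[-0.016,-0.0518,0],[-0.016,-0.0518,0],[-0.016,-0.0518,0],[-0.016,-0.0518,0],[-0.016,-0.0518,0],[-0.016,-0.0518,0],[-0.016,-0.0518,0]]' --angular '[[0,0,0.041],[0,0,0.041],[0,0,0.041],[0,0,0.041],[0,0,0.041],[0,0,0.041],[0,0,0.041],[0,0,0.041]]' --hand '[0.75,0.75,0.75,0.75,0.75,0.75,0.75,0.75]'

```text
clock: 24.62
position: [0.5271, -0.3003, 0.2819]
ee_rot: [-0.0, 0.66, 0.752, -0.0]
contact_force: [-0.3, -0.7, -0.8]
width: 0.0645
gripper_force: 0.0
```

```bash
python3 chk.py;  python3 - <<'E'
from h import *
s=manip.get_image('scene')[:,:,::-1]; t=manip.get_image('top')[:,:,::-1]
print(manip.get_state()['position'])
cv2.imwrite('pics/l.png',np.hstack([cv2.resize(s[165:295,130:360],(480,271),interpolation=cv2.INTER_CUBIC),cv2.resize(t[170:305,210:398],(377,271),interpolation=cv2.INTER_CUBIC)])[:,:800])
E
```

```text
[ 0.52615888 -0.30487719  0.28192492] 0.06385861276618955
A shift px 17 1 0.53
B shift px 26 17 0.4
cov shift px 0 0 1.0
[ 0.52713309 -0.3008705   0.28182172]
```

View pics/l.png

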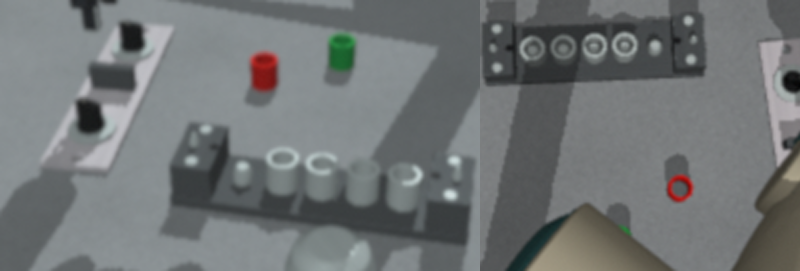

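Call:
carry_out --linear '[[0.001,0.001,-0.0368],[0,0,-0.0368],[0,0,-0.0368],[0,0,-0.0368],[0,0,-0.0368],[0,0,0],[0,0,0],[0,0,0]]' --angular '[[0,0,0],[0,0,0],[0,0,0],[0,0,0],[0,0,0],[0,0,0],[0,0,0],[0,0,0]]' --hand '[0.6,0.6,0.6,0.6,0.6,0,0,0]' --force 90

```text
clock: 25.43
position: [0.5289, -0.2981, 0.191]
ee_rot: [0.0, 0.659, 0.752, 0.0]
contact_force: [0.9, -0.2, 0.2]
width: 0.0156
gripper_force: 0.0
```

Call:
carry_out --linear '[[0,0,0],[0,0,0],[0,0,0],[0,0,0],[0,0,0],[0,0,0],[0,0,0],[0,0,0]]' --angular '[[0,0,0],[0,0,0],[0,0,0],[0,0,0],[0,0,0],[0,0,0],[0,0,0],[0,0,0]]' --hand '[0,0,0,0,0,0,0,0]'

```text
clock: 26.1
position: [0.5287, -0.2984, 0.1914]
ee_rot: [0.001, 0.66, 0.752, 0.0]
contact_force: [1.1, 2.6, 5.6]
width: 0.0121
gripper_force: 89.7
```

Call:
carry_out --linear '[[0,0,0.02],[0,0,0.03],[0,0,0.035],[0,0,0.035],[0,0,0.035],[0,0,0.035],[0,0,0.03],[0,0,0]]' --angular '[[0,0,0],[0,0,0],[0,0,0],[0,0,0],[0,0,0],[0,0,0],[0,0,0],[0,0,0]]' --hand '[0,0,0,0,0,0,0,0]'

```text
clock: 26.77
position: [0.5286, -0.2992, 0.3027]
ee_rot: [0.002, 0.66, 0.752, -0.0]
contact_force: [1.0, -0.8, -7.0]
width: 0.0124
gripper_force: 88.5
```

Call:
carry_out --linear '[[0.0112,0.0267,0],[0.0112,0.0267,0],[0.0112,0.0267,0],[0.0112,0.0267,0],[0.0112,0.0267,0],[0.0112,0.0267,0],[0.0112,0.0267,0],[0.0112,0.0267,0]]' --angular '[[0,0,0.79],[0,0,0.79],[0,0,0.79],[0,0,0.79],[0,0,0.79],[0,0,0.79],[0,0,0.79],[0,0,0.79]]' --hand '[0,0,0,0,0,0,0,0]'

```text
clock: 27.43
position: [0.5725, -0.191, 0.2981]
ee_rot: [-0.002, 0.449, 0.893, -0.0]
contact_force: [-0.5, -0.4, -7.8]
width: 0.0126
gripper_force: 88.4
```

Call:
carry_out --linear '[[0.0112,0.0267,0],[0.0112,0.0267,0],[0.0112,0.0267,0],[0.0112,0.0267,0],[0.0112,0.0267,0],[0.0112,0.0267,0],[0.0112,0.0267,0],[0.0112,0.0267,0]]' --angular '[[0,0,0.79],[0,0,0.79],[0,0,0.79],[0,0,0.79],[0,0,0.79],[0,0,0.79],[0,0,0.79],[0,0,0.79]]' --hand '[0,0,0,0,0,0,0,0]'

```text
clock: 28.1
position: [0.6174, -0.0843, 0.298]
ee_rot: [-0.002, 0.212, 0.977, -0.0]
contact_force: [0.2, -0.8, -7.7]
width: 0.0124
gripper_force: 88.4
```

Call:
carry_out --linear '[[0.0112,0.0267,0],[0.0112,0.0267,0],[0.0112,0.0267,0],[0.0112,0.0267,0],[0.0112,0.0267,0],[0.0112,0.0267,0],[0.0112,0.0267,0],[0.0112,0.0267,0]]' --angular '[[0,0,0.79],[0,0,0.79],[0,0,0.79],[0,0,0.79],[0,0,0.79],[0,0,0.79],[0,0,0.79],[0,0,0.79]]' --hand '[0,0,0,0,0,0,0,0]'

```text
clock: 28.77
position: [0.6622, 0.0223, 0.2977]
ee_rot: [-0.002, -0.04, 0.999, -0.0]
contact_force: [0.2, -0.3, -7.9]
width: 0.0123
gripper_force: 88.4
```

Call:
carry_out --linear '[[0,0,-0.02],[0,0,0],[0,0,0],[0,0,0],[0,0,0]]' --angular '[[0,0,0],[0,0,0],[0,0,0],[0,0,0],[0,0,0]]' --hand '[0,0,0,0,0]'

```text
clock: 29.18
position: [0.6625, 0.0211, 0.29]
ee_rot: [-0.0, -0.037, 0.999, -0.0]
contact_force: [-0.3, -0.4, -6.9]
width: 0.0124
gripper_force: 88.3
```

```bash
python3 - <<'E'
from h import *
t=manip.get_image('top')[:,:,::-1]; s=manip.get_image('scene')[:,:,::-1]
print({k:np.round(v,4) for k,v in manip.get_state().items()})
cv2.imwrite('pics/top_h.png',t);cv2.imwrite('pics/scene_h.png',s)
cv2.imwrite('pics/n.png',np.vstack([cv2.resize(t[160:225,195:345],(780,338),interpolation=cv2.INTER_CUBIC)[:300],cv2.resize(s[195:275,195:375],(780,300)[:2],interpolation=cv2.INTER_CUBIC)]))
E
```

```text
{'clock': np.float64(29.2833), 'qpos': array([-7.2800e-02,  4.8100e-01,  1.4728e+00, -1.0000e-04,  1.1874e+00,
       -1.7186e+00]), 'qd': array([ 0.0033, -0.0025, -0.0019,  0.0028,  0.0032, -0.0023]), 'effort': array([ 4.16000e-02, -5.62977e+01, -2.52927e+01,  2.00000e-04,
        5.40000e-03,  1.30000e-03]), 'position': array([0.6627, 0.0213, 0.2906]), 'ee_rot': array([ 2.000e-04, -3.760e-02,  9.993e-01, -1.000e-04]), 'contact_force': array([ 0.2633, -0.0985, -8.1185]), 'moment': array([-0.0017,  0.0024,  0.0168]), 'gripper_force': np.float64(88.2534), 'width': np.float64(0.0121)}
```

View pics/n.png

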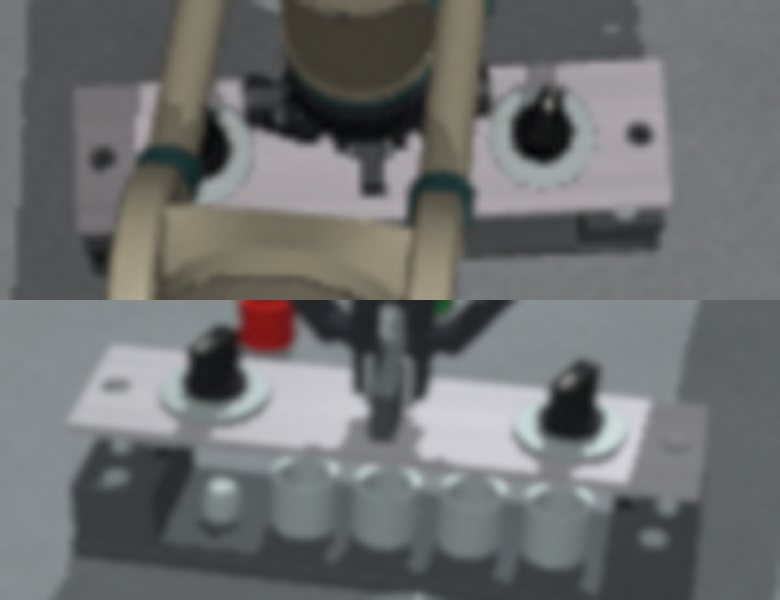

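```bash
python3 - <<'E'
from h import *
from scipy.optimize import least_squares
def P(q,l): c,s=np.cos(q[2]),np.sin(q[2]); return [q[0]+c*l[0]-s*l[1],q[1]+s*l[0]+c*l[1],l[2]]
T=lambda x,y:((x+.5)/5.2+194.5,(y+.5)/5.2+159.5)
S=lambda x,y:((x+.5)*180/780+194.5,(y-300+.5)*80/300+194.5)
z=.1072
h=[('top',(0,.15,z),T(102,158)),('top',(0,-.15,z),T(640,133))]
c=[('top',(.042,.165,z),T(75,88)),('top',(.042,-.165,z),T(661,60)),('top',(-.042,-.165,z),T(671,205))]
s=[('scene',(0,-.15,z),S(116,385)),('scene',(0,.15,z),S(676,441)),('scene',(-.042,-.165,z),S(118,345)),('scene',(.042,-.165,z),S(69,424)),('scene',(.042,.165,z),S(698,497)),('scene',(-.042,.165,z),S(709,408))]
for o in(h,h+c,s,h+c+s):
    r=least_squares(lambda q:np.concatenate([np.array(proj(n,P(q,l)))-p for n,l,p in o]),[.66,.02,.06],x_scale=.1);print(r.x.round(4),abs(r.fun).max().round(2))
E
```

```text
[0.6621 0.0224 0.0742] 0.05
[0.6619 0.0224 0.0747] 0.19
[0.6627 0.0227 0.0651] 1.36
[0.6623 0.0226 0.0699] 1.38
```

Call:
carry_out --linear '[[0,0.0005,-0.012],[0,0,-0.012],[0,0,-0.012],[0,0,-0.006],[0,0,-0.006],[0,0,-0.006],[0,0,-0.006],[0,0,0]]' --angular '[[0,0,0],[0,0,0],[0,0,0],[0,0,0],[0,0,0],[0,0,0],[0,0,0],[0,0,0]]' --hand '[0,0,0,0,0,0,0,0]'

```text
clock: 29.95
position: [0.6626, 0.0222, 0.2595]
ee_rot: [-0.001, -0.038, 0.999, 0.0]
contact_force: [-0.5, -0.5, -7.7]
width: 0.0124
gripper_force: 88.5
```

Call:
carry_out --linear '[[0,0,-0.004],[0,0,-0.004],[0,0,-0.004],[0,0,0]]' --angular '[[0,0,0],[0,0,0],[0,0,0],[0,0,0]]' --hand '[0,0,0,0]'

```text
clock: 30.28
position: [0.6627, 0.0222, 0.2539]
ee_rot: [-0.0, -0.038, 0.999, 0.0]
contact_force: [-0.8, 0.0, -8.5]
width: 0.0125
gripper_force: 88.4
```

Free descent, no lateral force. Underside is about 4.5 mm above the seat.

Call:
carry_out --linear '[[0,0,-0.004],[0,0,-0.004],[0,0,-0.002],[0,0,-0.001],[0,0,0],[0,0,0]]' --angular '[[0,0,0],[0,0,0],[0,0,0],[0,0,0],[0,0,0],[0,0,0]]' --hand '[0,0,0,0,0,0]'

```text
clock: 30.78
position: [0.6627, 0.0222, 0.2494]
ee_rot: [0.0, -0.038, 0.999, 0.0]
contact_force: [-1.9, 0.1, -3.0]
width: 0.0123
gripper_force: 89.2
```

Call:
carry_out --linear '[[0,0,-0.002],[0,0,-0.001],[0,0,0],[0,0,0]]' --angular '[[0,0,0],[0,0,0],[0,0,0],[0,0,0]]' --hand '[0,0,0,0]'

```text
clock: 31.12
position: [0.6626, 0.0222, 0.2494]
ee_rot: [0.001, -0.038, 0.999, -0.0]
contact_force: [-3.8, -0.9, 5.9]
width: 0.0122
gripper_force: 90.5
```

Call:
carry_out --linear '[[0,0,0],[0,0,0],[0,0,0],[0,0,0],[0,0,0.03],[0,0,0.035],[0,0,0.035],[0,0,0.035]]' --angular '[[0,0,0],[0,0,0],[0,0,0],[0,0,0],[0,0,0],[0,0,0],[0,0,0],[0,0,0]]' --hand '[0.6,0.6,0.6,0.6,0.6,0.6,0.6,0.6]'

```text
clock: 31.78
position: [0.6629, 0.0222, 0.3153]
ee_rot: [0.0, -0.038, 0.999, 0.0]
contact_force: [0.2, -0.4, -0.7]
width: 0.0512
gripper_force: 0.0
```

Call:
carry_out --linear '[[0.0023,-0.0315,0],[0.0023,-0.0315,0],[0.0023,-0.0315,0],[0.0023,-0.0315,0],[0.0023,-0.0315,0],[0.0023,-0.0315,0],[0,0,0],[0,0,0]]' --angular '[[0,0,0],[0,0,0],[0,0,0],[0,0,0],[0,0,0],[0,0,0],[0,0,0],[0,0,0]]' --hand '[0.5,0.5,0.5,0.5,0.5,0.5,0.5,0.5]'

```text
clock: 32.45
position: [0.6697, -0.0739, 0.3142]
ee_rot: [-0.0, -0.037, 0.999, 0.0]
contact_force: [-0.2, 0.1, 0.4]
width: 0.0423
gripper_force: 0.0
```

Call:
carry_out --linear '[[0,0,-0.028],[0,0,-0.028],[0,0,-0.028],[0,0,-0.028],[0,0,0],[0,0,0]]' --angular '[[0,0,0],[0,0,0],[0,0,0],[0,0,0],[0,0,0],[0,0,0]]' --hand '[0.5,0.5,0.5,0.5,0.5,0.5]'

```text
clock: 32.95
position: [0.6694, -0.0716, 0.2581]
ee_rot: [-0.001, -0.038, 0.999, 0.001]
contact_force: [0.6, -0.2, 0.7]
width: 0.0425
gripper_force: 0.0
```

```bash
python3 - <<'E'
from h import *
s=manip.get_image('scene')[:,:,::-1];t=manip.get_image('top')[:,:,::-1]
cv2.imwrite('pics/o.png',np.vstack([cv2.resize(t[160:220,195:345],(780,300),interpolation=cv2.INTER_CUBIC),cv2.resize(s[195:275,195:375],(780,300),interpolation=cv2.INTER_CUBIC)]))
E
```

```text
(no output)
```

View pics/o.png

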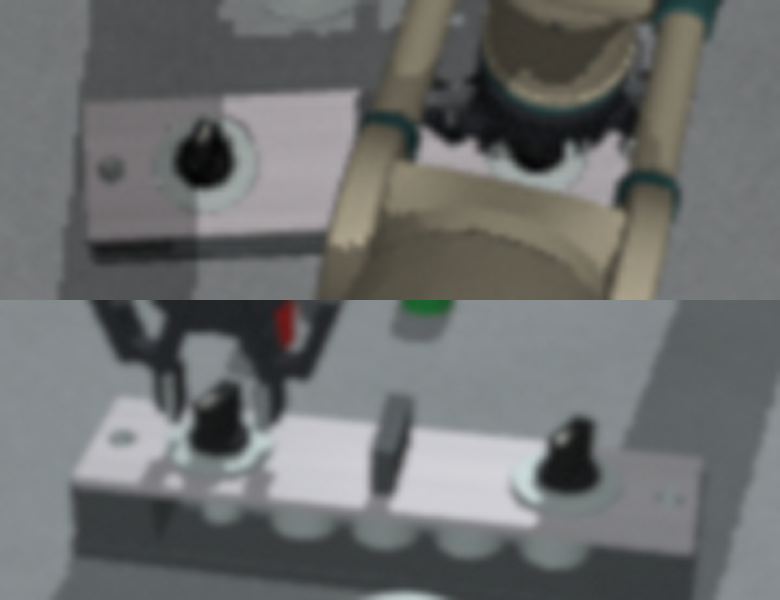

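Call:
carry_out --linear '[[0,0,0],[0,0,0],[0,0,0],[0,0,0],[0,0,0],[0,0,0],[0,0,0],[0,0,0]]' --angular '[[0,0,0],[0,0,0],[0,0,0],[0,0,0],[0,0,0],[0,0,0],[0,0,0],[0,0,0]]' --hand '[0,0,0,0,0,0,0,0]' --force 80

```text
clock: 33.72
position: [0.67, -0.0724, 0.2602]
ee_rot: [0.001, -0.038, 0.999, -0.0]
contact_force: [0.2, -1.0, 6.0]
width: 0.0124
gripper_force: 78.5
```

Call:
carry_out --linear '[[0,0,0],[0,0,0],[0,0,0],[0,0,0],[0,0,0],[0,0,0],[0,0,0],[0,0,0]]' --angular '[[0,0,-0.5],[0,0,-0.9],[0,0,-0.9],[0,0,-0.9],[0,0,-0.9],[0,0,-0.9],[0,0,-0.9],[0,0,-0.9]]' --hand '[0,0,0,0,0,0,0,0]'

```text
clock: 34.38
position: [0.6701, -0.0721, 0.2602]
ee_rot: [0.001, 0.233, 0.972, 0.0]
contact_force: [0.2, 0.0, 6.4]
width: 0.0123
gripper_force: 78.7
```

Call:
carry_out --linear '[[0,0,0],[0,0,0],[0,0,0],[0,0,0],[0,0,0],[0,0,0],[0,0,0],[0,0,0]]' --angular '[[0,0,-0.9],[0,0,-0.9],[0,0,-0.9],[0,0,-0.9],[0,0,-0.9],[0,0,-0.9],[0,0,-0.9],[0,0,-0.9]]' --hand '[0,0,0,0,0,0,0,0]'

```text
clock: 35.05
position: [0.6703, -0.0719, 0.2602]
ee_rot: [0.001, 0.5, 0.866, 0.001]
contact_force: [0.5, 2.6, 5.4]
width: 0.0124
gripper_force: 78.6
```

Call:
carry_out --linear '[[0,0,0],[0,0,0],[0,0,0],[0,0,0],[0,0,0],[0,0,0],[0,0,0],[0,0,0]]' --angular '[[0,0,-0.9],[0,0,-0.9],[0,0,-0.9],[0,0,-0.9],[0,0,-0.9],[0,0,-0.9],[0,0,-0.9],[0,0,-0.9]]' --hand '[0,0,0,0,0,0,0,0]'

```text
clock: 35.72
position: [0.6705, -0.0718, 0.2602]
ee_rot: [0.001, 0.725, 0.688, 0.002]
contact_force: [1.0, 0.9, 5.1]
width: 0.0123
gripper_force: 78.5
```

Call:
carry_out --linear '[[0,0,0],[0,0,0],[0,0,0],[0,0,0],[0,0,0],[0,0,0],[0,0,0],[0,0,0]]' --angular '[[0,0,-0.9],[0,0,-0.9],[0,0,-0.9],[0,0,-0.9],[0,0,-0.9],[0,0,-0.9],[0,0,-0.9],[0,0,-0.9]]' --hand '[0,0,0,0,0,0,0,0]'

```text
clock: 36.38
position: [0.6708, -0.0719, 0.2603]
ee_rot: [0.001, 0.891, 0.454, 0.002]
contact_force: [1.7, 1.8, 4.1]
width: 0.0125
gripper_force: 78.4
```

Call:
carry_out --linear '[[0,0,0],[0,0,0],[0,0,0],[0,0,0]]' --angular '[[0,0,-0.5],[0,0,-0.5],[0,0,-0.5],[0,0,0]]' --hand '[0,0,0,0]'

```text
clock: 36.72
position: [0.6708, -0.072, 0.2602]
ee_rot: [0.001, 0.916, 0.401, 0.002]
contact_force: [3.7, 2.2, 5.6]
width: 0.0126
gripper_force: 78.7
```

```bash
python3 -c "
from h import *
s=manip.get_state();q=s['ee_rot'];print(np.degrees(2*np.arctan2(q[2],q[1])),s['moment'],s['contact_force'],s['qpos'])"
```

```text
47.29051613938569 [ 0.30316177 -0.38311212  0.10428882] [3.65749917 2.21868131 5.58646029] [-2.10315176e-01  5.20891340e-01  1.48332213e+00  1.47156846e-03
  1.13259508e+00  5.34484723e-01]
```

Call:
carry_out --linear '[[0,0,0],[0,0,0],[0,0,0],[0,0,0],[0,0,0]]' --angular '[[0,0,-0.3],[0,0,-0.3],[0,0,-0.3],[0,0,-0.3],[0,0,0]]' --hand '[0,0,0,0,0]'

```text
clock: 37.13
position: [0.6698, -0.0724, 0.2603]
ee_rot: [0.001, 0.933, 0.359, 0.0]
contact_force: [-0.3, 0.4, 7.6]
width: 0.0124
gripper_force: 85.4
```

```bash
python3 -c "
from h import *
s=manip.get_state();q=s['ee_rot'];print(np.degrees(2*np.arctan2(q[2],q[1])),s['moment'],s['contact_force'],s['width'])"
```

```text
42.06000735404465 [-0.01402767  0.05290285  1.02655246] [-0.31127757  0.38584421  7.61204117] 0.012428953972013419
```

Call:
carry_out --linear '[[0,0,0],[0,0,0],[0,0,0],[0,0,0],[0,0,0.025],[0,0,0.03],[0,0,0.03],[0,0,0.025]]' --angular '[[0,0,0],[0,0,0],[0,0,0],[0,0,0],[0,0,0],[0,0,0],[0,0,0],[0,0,0]]' --hand '[0.5,0.5,0.5,0.5,0.5,0.5,0.5,0.5]'

```text
clock: 37.8
position: [0.6696, -0.0724, 0.3142]
ee_rot: [-0.0, 0.934, 0.357, -0.0]
contact_force: [0.5, -0.4, 0.2]
width: 0.0426
gripper_force: 0.0
```

Call:
carry_out --linear '[[-0.0009,0.0118,0],[-0.0009,0.0118,0],[-0.0009,0.0118,0],[-0.0009,0.0118,0],[-0.0009,0.0118,0],[-0.0009,0.0118,0],[-0.0009,0.0118,0],[-0.0009,0.0118,0]]' --angular '[[0,0,0.97],[0,0,0.97],[0,0,0.97],[0,0,0.97],[0,0,0.97],[0,0,0.97],[0,0,0.97],[0,0,0.97]]' --hand '[0.5,0.5,0.5,0.5,0.5,0.5,0.5,0.5]'

```text
clock: 38.47
position: [0.6658, -0.0249, 0.3132]
ee_rot: [-0.0, 0.779, 0.627, -0.0]
contact_force: [-0.9, 0.4, -0.4]
width: 0.0429
gripper_force: 0.0
```

Call:
carry_out --linear '[[-0.0009,0.0118,0],[-0.0009,0.0118,0],[-0.0009,0.0118,0],[-0.0009,0.0118,0],[-0.0009,0.0118,0],[-0.0009,0.0118,0],[-0.0009,0.0118,0],[-0.0009,0.0118,0]]' --angular '[[0,0,0.97],[0,0,0.97],[0,0,0.97],[0,0,0.97],[0,0,0.97],[0,0,0.97],[0,0,0.97],[0,0,0.97]]' --hand '[0.5,0.5,0.5,0.5,0.5,0.5,0.5,0.5]'

```text
clock: 39.13
position: [0.6622, 0.0223, 0.3132]
ee_rot: [-0.001, 0.551, 0.835, -0.0]
contact_force: [0.1, 0.1, 0.4]
width: 0.0426
gripper_force: 0.0
```

Call:
carry_out --linear '[[-0.0009,0.0118,0],[-0.0009,0.0118,0],[-0.0009,0.0118,0],[-0.0009,0.0118,0],[-0.0009,0.0118,0],[-0.0009,0.0118,0],[-0.0009,0.0118,0],[-0.0009,0.0118,0]]' --angular '[[0,0,0.97],[0,0,0.97],[0,0,0.97],[0,0,0.97],[0,0,0.97],[0,0,0.97],[0,0,0.97],[0,0,0.97]]' --hand '[0.5,0.5,0.5,0.5,0.5,0.5,0.5,0.5]'

```text
clock: 39.8
position: [0.6586, 0.0694, 0.3132]
ee_rot: [-0.001, 0.27, 0.963, -0.0]
contact_force: [-0.1, 0.8, -0.0]
width: 0.0428
gripper_force: 0.0
```

Call:
carry_out --linear '[[-0.0009,0.0118,0],[-0.0009,0.0118,0],[-0.0009,0.0118,0],[-0.0009,0.0118,0],[-0.0009,0.0118,0],[-0.0009,0.0118,0],[-0.0009,0.0118,0],[-0.0009,0.0118,0]]' --angular '[[0,0,0.97],[0,0,0.97],[0,0,0.97],[0,0,0.97],[0,0,0.97],[0,0,0.97],[0,0,0.97],[0,0,0.97]]' --hand '[0.5,0.5,0.5,0.5,0.5,0.5,0.5,0.5]'

```text
clock: 40.47
position: [0.6551, 0.1166, 0.3132]
ee_rot: [-0.001, -0.038, 0.999, 0.0]
contact_force: [-0.5, 0.7, 0.4]
width: 0.043
gripper_force: 0.0
```

Call:
carry_out --linear '[[0,0,0],[0,0,0],[0,0,0],[0,0,0]]' --angular '[[0,0,0],[0,0,0],[0,0,0],[0,0,0]]' --hand '[0.5,0.5,0.5,0.5]'

```text
clock: 40.8
position: [0.6552, 0.1161, 0.3137]
ee_rot: [-0.0, -0.035, 0.999, -0.0]
contact_force: [0.2, 0.3, 0.6]
width: 0.0428
gripper_force: 0.0
```

```bash
python3 -c "
from h import *
s=manip.get_state();q=s['ee_rot'];print(np.degrees(2*np.arctan2(q[2],q[1])),s['position'],s['width'])"
```

```text
184.00644716502515 [0.65524887 0.11607114 0.31366049] 0.04279190547436689
```

Over the second knob; nudge 1 mm in y, descend, grip and turn.

Call:
carry_out --linear '[[0,0.002,-0.027],[0,0,-0.027],[0,0,-0.027],[0,0,-0.027],[0,0,0],[0,0,0]]' --angular '[[0,0,0],[0,0,0],[0,0,0],[0,0,0],[0,0,0],[0,0,0]]' --hand '[0.5,0.5,0.5,0.5,0.5,0.5]'

```text
clock: 41.3
position: [0.6551, 0.1171, 0.2592]
ee_rot: [-0.001, -0.035, 0.999, -0.0]
contact_force: [-0.0, 0.2, -0.3]
width: 0.0428
gripper_force: 0.0
```

Call:
carry_out --linear '[[0,0,0],[0,0,0],[0,0,0],[0,0,0],[0,0,0],[0,0,0],[0,0,0],[0,0,0]]' --angular '[[0,0,0],[0,0,0],[0,0,0],[0,0,0],[0,0,0],[0,0,0],[0,0,0],[0,0,0]]' --hand '[0,0,0,0,0,0,0,0]'

```text
clock: 41.97
position: [0.6554, 0.1171, 0.2613]
ee_rot: [0.001, -0.036, 0.999, -0.0]
contact_force: [-1.7, -2.8, 6.7]
width: 0.0124
gripper_force: 78.7
```

Call:
carry_out --linear '[[0,0,0],[0,0,0],[0,0,0],[0,0,0],[0,0,0],[0,0,0],[0,0,0],[0,0,0]]' --angular '[[0,0,-0.5],[0,0,-0.9],[0,0,-0.9],[0,0,-0.9],[0,0,-0.9],[0,0,-0.9],[0,0,-0.9],[0,0,-0.9]]' --hand '[0,0,0,0,0,0,0,0]'

```text
clock: 42.63
position: [0.6556, 0.1181, 0.2613]
ee_rot: [0.001, 0.236, 0.972, 0.001]
contact_force: [-1.0, 0.9, 5.4]
width: 0.0126
gripper_force: 78.6
```

Call:
carry_out --linear '[[0,0,0],[0,0,0],[0,0,0],[0,0,0],[0,0,0],[0,0,0],[0,0,0],[0,0,0]]' --angular '[[0,0,-0.9],[0,0,-0.9],[0,0,-0.9],[0,0,-0.9],[0,0,-0.9],[0,0,-0.9],[0,0,-0.9],[0,0,-0.9]]' --hand '[0,0,0,0,0,0,0,0]'

```text
clock: 43.3
position: [0.6563, 0.1189, 0.2613]
ee_rot: [0.001, 0.502, 0.865, 0.003]
contact_force: [2.4, 4.5, 3.0]
width: 0.0123
gripper_force: 78.3
```

Call:
carry_out --linear '[[0,0,0],[0,0,0],[0,0,0],[0,0,0],[0,0,0],[0,0,0],[0,0,0],[0,0,0]]' --angular '[[0,0,-0.9],[0,0,-0.9],[0,0,-0.9],[0,0,-0.9],[0,0,-0.9],[0,0,-0.9],[0,0,-0.9],[0,0,-0.9]]' --hand '[0,0,0,0,0,0,0,0]'

```text
clock: 43.97
position: [0.6573, 0.1192, 0.2613]
ee_rot: [0.001, 0.727, 0.686, 0.005]
contact_force: [3.6, 4.6, 1.7]
width: 0.0121
gripper_force: 78.0
```

Call:
carry_out --linear '[[0,0,0],[0,0,0],[0,0,0],[0,0,0],[0,0,0],[0,0,0],[0,0,0],[0,0,0]]' --angular '[[0,0,-0.9],[0,0,-0.9],[0,0,-0.9],[0,0,-0.9],[0,0,-0.9],[0,0,-0.9],[0,0,-0.9],[0,0,-0.9]]' --hand '[0,0,0,0,0,0,0,0]'

```text
clock: 44.63
position: [0.6576, 0.1185, 0.2613]
ee_rot: [0.001, 0.892, 0.452, 0.005]
contact_force: [4.7, 1.7, 1.9]
width: 0.0126
gripper_force: 78.0
```

Call:
carry_out --linear '[[0,0,0],[0,0,0],[0,0,0],[0,0,0],[0,0,0],[0,0,0],[0,0,0],[0,0,0]]' --angular '[[0,0,-0.5],[0,0,-0.5],[0,0,-0.5],[0,0,-0.3],[0,0,-0.3],[0,0,-0.3],[0,0,-0.3],[0,0,0]]' --hand '[0,0,0,0,0,0,0,0]'

```text
clock: 45.3
position: [0.6575, 0.1183, 0.2614]
ee_rot: [0.001, 0.934, 0.356, 0.004]
contact_force: [5.2, 1.2, 1.7]
width: 0.0124
gripper_force: 86.2
```

```bash
python3 -c "
from h import *
s=manip.get_state();q=s['ee_rot'];print(np.degrees(2*np.arctan2(q[2],q[1])),s['moment'],s['contact_force'],s['width'])"
```

```text
41.740520943077904 [ 0.2393625  -0.76773829  1.41674511] [5.19715367 1.21394362 1.69840969] 0.01243230499407899
```

Call:
carry_out --linear '[[0,0,0],[0,0,0],[0,0,0],[0,0,0],[0,0,0.025],[0,0,0.04],[0,0,0.05],[0,0,0.05]]' --angular '[[0,0,0],[0,0,0],[0,0,0],[0,0,0],[0,0,0],[0,0,0],[0,0,0],[0,0,0]]' --hand '[0.5,0.5,0.5,0.5,0.5,0.5,0.5,0.5]'

```text
clock: 45.97
position: [0.6548, 0.1174, 0.3423]
ee_rot: [-0.0, 0.935, 0.354, -0.001]
contact_force: [0.3, -0.1, 0.4]
width: 0.0425
gripper_force: 0.0
```

Call:
carry_out --linear '[[-0.04,0.01,0.04],[-0.05,0.01,0.04],[-0.06,0.01,0.04],[-0.06,0.01,0.02],[-0.06,0.01,0],[-0.06,0.01,0],[-0.04,0.01,0],[0,0,0]]' --angular '[[0,0,0],[0,0,0],[0,0,0],[0,0,0],[0,0,0],[0,0,0],[0,0,0],[0,0,0]]' --hand '[0.5,0.5,0.5,0.5,0.5,0.5,0.5,0.5]'

```text
clock: 46.63
position: [0.4657, 0.1529, 0.4125]
ee_rot: [-0.001, 0.935, 0.355, -0.002]
contact_force: [-0.2, 0.1, -1.1]
width: 0.0426
gripper_force: 0.0
```

```bash
python3 - <<'E'
from h import *
# knob check: dark (black bar) pixels near each knob top in the scene view -> principal axis as world angle at z=.11
im=cv2.cvtColor(manip.get_image('scene'),cv2.COLOR_RGB2GRAY)
ref=cv2.imread('pics/scene_h.png',0)
for n,c in [('bolt0',(.6699,-.0722)),('bolt1',(.6556,.1173))]:
    u,v=proj('scene',(*c,.095)); u,v=int(round(u)),int(round(v))
    for r,a in (('now',im),):
        ys,xs=np.where(a[v-14:v+8,u-14:u+15]<45)
        print(n,r,len(xs),'halfwidths',xs.min()-14,xs.max()-14,ys.min()-14)
        for row in (a[v-9:v+6:1,u-13:u+14]<50): print(''.join('#' if k else '.' for k in row))
E
```

```text
bolt0 now 107 halfwidths -5 5 -6
...........................
...........................
...........................
.........##................
.........######............
.........#######...........
.........########..........
..........#######..........
..........#######..........
..........#######..........
..........########.........
.........#########.........
.........#########.........
........###########........
........###########........
bolt1 now 129 halfwidths -7 5 -6
...........................
...........................
.........#.................
.........#####.............
........#######............
.........########..........
.........#########.........
.........#########.........
.........##########........
.........#########.........
........##########.........
........##########.........
.......############........
.......############........
......#############........
```

```bash
python3 -c "
from rig import manip
print(manip.sign_off())"
```

```text
the job is handed in; nothing more can be done
None
```

I set all four sleeves home on spigots 1–4, lowered the cover flush over both pins and let go of it, then turned both knobs clockwise until the torque rose at their end stops, and handed the job in at about 47 s.

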